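Change the label roll on the dispenser

TASK

Change the roll on the label dispenser: take the spent cardboard core off the upright spindle and put it in the bin that already holds a spent core, then take the full paper roll off the sloping stand and lower it onto the empty spindle, gently and without letting it drop, until it sits flat on the disc at the bottom. Leave the other things on the bench and the weights where they are, and the old core in its bin.

Things in the scene. Friction and masses are not known exactly. Their poses are not given: they have to be found in the camera images.
- dispenser: fixed label dispenser: grey plate 90 x 145 x 12 mm (its y -50 to 95), a disc (radius 31, top at z = 15 mm) and an upright steel spindle, diameter 16 mm, top at z = 73 mm, its last 9 mm tapered to 6 mm. Origin on the spindle axis at worktop height, z up. A guide post (radius 8, top at 51 mm) stands at x 18, y 68 mm, a tear bar (top at 38 mm) at y 88 mm
- spindle_seat (a point): point on the spindle axis at the top of the disc, 15 mm above the worktop, where the underside of a seated roll or core rests; z up
- spent_core: the spent core, at first standing on the disc with the spindle through it: cardboard tube, outer diameter 28, bore 22, height 41 mm, 20 g; the spindle stands 17 mm out above it. Origin at the centre of its underside, z along its axis
- core_bin: fixed open grey bin that already holds one spent core: 130 (its x) x 100 (its y) x 45 mm high, walls and floor 4 mm. Origin at the centre of its underside, z up. The core in it stands near x = +36 mm; the -x half is empty. A twin bin 0.1 to 0.25 m away holds brass weights; either may be on the left
- weight_bin: fixed twin of core_bin, holding two brass weights; not to be used. Origin at the centre of its underside
- old_core: the core already in core_bin, a loose cardboard tube, outer diameter 28, bore 22, height 41 mm; origin at the centre of its underside
- stand: fixed sloping stand, base 85 x 60 mm: aluminium plate 76 x 60 mm leaning 30 deg, its upper face looking up and to its own -x (roughly to the robot). Origin at the centre of its underside, z up, y level along the plate. Mid-face, 42 mm above the origin, a tapered stub pin (diameter 16, 14 mm long) stands square to the face along (-0.5, 0, 0.866) of the stand's frame
- label_roll: full roll of label paper, rigid, 0.08 to 0.17 kg: outer diameter 54, height 38 mm; its core stands 3 mm out at the top; bore 22 mm right through (3 mm play on spindle and pin). Origin at the centre of its underside, z along its axis to its top. At first on the stand's sloping face, tilted 30 deg, bore over the stub pin, perhaps slid 3 mm down; comes off along its axis
- tape_roll: bystander: roll of tape lying flat, diameter 64, height 19 mm; origin under its centre
- beaker: bystander: small clear beaker, diameter 53, height 66 mm; origin under its centre
- sample_tin: bystander: round metal tin, diameter 57, height 34 mm; origin under its centre
- brass_weight_1: bystander in weight_bin: brass weight, diameter 29, height 51 mm
- brass_weight_2: bystander in weight_bin: brass weight, diameter 23, height 41 mm

How it is judged (in metres and radians):
On the way, in this order (a step that is already met when the one before it is completed fails the run):
1. the spent core lies in the bin of spent cores, released (x of spent_core in the frame of core_bin between -0.061 and 0.061 m and y of spent_core in the frame of core_bin between -0.046 and 0.046 m and z of spent_core in the frame of core_bin below 0.06 m and contact force between spent_core and the fingers below 0.05 N and linear speed of spent_core below 0.05 m/s), for 0.2 s.
2. the full roll sits on the disc with the spindle through it, released (horizontal distance between label_roll and spindle_seat below 0.006 m and z of label_roll in the frame of spindle_seat between -0.004 and 0.004 m and angle between label_roll's own z axis and vertical below 0.08 rad and linear speed of label_roll below 0.03 m/s and contact force between label_roll and the fingers below 0.05 N), for 0.2 s.
At the end, for the whole second after the job is handed in: The full roll is on the spindle, axis within 6 mm of the spindle's, underside within 4 mm of the disc, tilted less than 0.08 rad, released and at rest; the spent core is inside core_bin (its underside's centre within the walls and less than 60 mm above the bin's underside), released and at rest (all of step 1 and all of step 2); the robot touches nothing.
It fails at once if the core that was already in the bin is taken out of it (horizontal distance between old_core and core_bin above 0.08 m or height (world z) of old_core above 0.07 m).
It fails at once if a bystander or a weight is moved by more than 30 mm (distance of any of tape_roll, beaker, sample_tin, brass_weight_1, brass_weight_2 from where it was at the start of the episode above 0.03 m).
It fails at once if the roll drops down the spindle (faster than 0.5 m/s with the spindle in or just under it) (horizontal distance between label_roll and spindle_seat below 0.012 m and z of label_roll in the frame of spindle_seat below 0.06 m and linear speed of label_roll above 0.5 m/s).
It also fails if it takes over 58 s, if anything falls off the work surface, if the arm or the gripper's body presses on something with over 40 N, if the wrist force passes 120 N, or if a joint passes its speed limit or range.

ROBOT

A 6-joint arm with a two-finger parallel gripper is mounted at the origin on a cart in front of the work surface, level with it; the furniture and walls round the work are solid. World frame = base frame: x ahead of the robot, y to its left, z up, the work surface at z = 0. Lengths are in m, angles in degrees, forces in N, time in s.
With the tool pointing down it reaches from about 0.35 to 0.775 m from the base axis. Payload 7.3 kg.
Tool frame: the origin (TCP) lies between the finger pads; the fingertips stand 17 mm ahead of it and the grasp point (between the pads) lies 2 mm behind it; z points along the fingers, y is the line along which they close (so a half turn about z gives the same grasp; the last joint's range is limited). The gripper opens to 92 mm and grips with 3 to 60 N. Pads are 19 mm wide; open, the fingers measure 130 mm over their backs; the gripper's body (75 mm by 190 mm) begins 47 mm behind the grasp point.
Start: joints at [60.791, 19.595, 87.324, -0, 73.075, -8.365], TCP at [0.187, 0.491, 0.244] pointing down, gripper open.
Joint ranges: [-145.02, 145.02], [-44.19, 115.74], [2.07, 154.8], [-57.11, 237.11], [16.16, 152.29], [-177.93, 177.93]. Speed limits (degrees/s): [147.25, 147.25, 180, 180, 180, 180].

INTERFACE

Orientations are given as [roll, pitch, yaw] about the fixed x, y, z axes, in that order (R = Rz(yaw) Ry(pitch) Rx(roll)).
In Python, from workcell import manip, grab_frame, camera_params, workorder gives the robot as it stands.
- The arm moves only by the shell command python3 -m crank 'ROWS' [FORCE]. ROWS is text: rows parted by semicolons, each of 7 numbers parted by spaces: the opening, from 0 (shut) to 1 (fully open), then the shift along the tool's x, y, z each as a share of 0.2 m, from -1 to 1, then the turn, a rotation vector about the tool's x, y, z each as a share of 2 pi rad, from -1 to 1. A call has 1 to 20 rows; each row shifts and turns the commanded pose from where the row before left it, along the tool's axes as they then stand; what a row does not reach is not made up. A row lasts 1/12 s, in which the tool goes at most 41.7 mm and 7.16 degrees, less where a joint would pass 70% of its speed; a pose out of reach is approached as far as the arm can. A call with a number of a shift or a turn outside -1 to 1 is refused whole. A call with a gripper value outside its range is refused whole. The fingers move at their own pace and stop on an object; FORCE is the grip in N (left out, the last holds). Time passes only in rows, so rows that do not move let the fingers close. It gives the time, the measured TCP pose, the force, the opening and the grip force at its end, in the units of the state.
- manip.read_state(): the state, without advancing time (a new reading comes with each control period).
- grab_frame(name): name is "side" or "top"; returns the picture (384x512x3 uint8, red, green, blue); there is no depth.
- camera_params(name): a dict with "camera_matrix" (3x3 intrinsics, pixels), "dist" ([k1, k2, p1, p2, k3] as OpenCV has them; the pictures are not rectified), "camera_from_world" (4x4, takes a point from world to camera coordinates). Camera axes: x right, y down, z forward; pixel columns grow to the right and rows downward; lengths in m; the calibration is good to about 2 mm. A picture is of the moment at which its call begins. camera_params takes no time and is no camera call.
- workorder.close_job(): hands the job in; it is judged then, once.
The state is a dict: "time_s": time; "joint_pos": joint angles; "joint_velocities": joint speeds; "tau": joint torques, N m; "tool_pos": TCP position; "orientation": TCP orientation; "contact_force": force on the tool from outside, world axes, zero at the start; "ft_torque": the same for the moment, N m; "grip_width": finger opening in m; "grasp_force": force on a finger pad.
Only numpy, scipy, OpenCV 4.12 (cv2) and the standard library are available. Lean on these libraries where they do the work, as an engineer would, in place of code of your own. Each camera call takes 0.05 s, during which the arm holds its last target. There are 200 camera calls.

## Working session

There is one attempt and no reset: what is moved stays moved. The work goes in short steps, Python scripts to look and compute and a shell command to move; the robot and the scene stay as the last step left them, time stands still between calls to the robot, and variables do not carry over. Pictures are saved under pics/ and viewed, at most 10 in all, crops included, and the job is handed in when it is done.

```bash
ls; mkdir -p pics; python3 - <<'E'
from workcell import manip, grab_frame, camera_params
import cv2,numpy as np
for n in("side","top"):
    cv2.imwrite(f"pics/{n}0.png",cv2.resize(grab_frame(n)[...,::-1],None,fx=1.5,fy=1.5))
    p=camera_params(n);print(n,p)
print(manip.read_state())
E
```

```text
pics
side {'camera_matrix': array([[461.20360058,   0.        , 250.50091998],
       [  0.        , 461.20360058, 194.8209324 ],
       [  0.        ,   0.        ,   1.        ]]), 'dist': array([0.04285858, 0.        , 0.        , 0.        , 0.        ]), 'camera_from_world': array([[-0.98314132, -0.18284207, -0.0013905 ,  0.52959337],
       [-0.10337765,  0.56210184, -0.82058186,  0.07892125],
       [ 0.15081848, -0.80660418, -0.57152732,  1.3608411 ],
       [ 0.        ,  0.        ,  0.        ,  1.        ]])}
top {'camera_matrix': array([[379.17376091,   0.        , 256.21010359],
       [  0.        , 379.17376091, 194.67116793],
       [  0.        ,   0.        ,   1.        ]]), 'dist': array([-0.06018615,  0.        ,  0.        ,  0.        ,  0.        ]), 'camera_from_world': array([[-0.00707457, -0.99997427,  0.00118467,  0.05005095],
       [-0.97685034,  0.00665766, -0.21382024,  0.52326092],
       [ 0.21380685, -0.00266993, -0.97687231,  0.97709043],
       [ 0.        ,  0.        ,  0.        ,  1.        ]])}
{'time_s': 0.1, 'joint_pos': array([ 6.07917613e+01,  1.96329404e+01,  8.73684208e+01, -1.65380059e-03,
        7.30739982e+01, -8.36587769e+00]), 'joint_velocities': array([-0.0498286 , -0.08990221, -0.12718041, -0.00370461,  0.02852558,
        0.0727911 ]), 'tau': array([ 1.36507129e-03, -4.32002699e+01, -2.44693851e+01,  7.19034160e-02,
        5.25773806e-02, -6.02084015e-05]), 'tool_pos': array([0.18663351, 0.49037371, 0.24313027]), 'orientation': array([-1.79925212e+02, -9.39962931e-03,  1.59158115e+02]), 'contact_force': array([0.69445449, 0.14262006, 0.72114429]), 'ft_torque': array([-0.03307816,  0.01283456,  0.03502332]), 'grasp_force': 0.0, 'grip_width': 0.09169782123895505}
```

View pics/top0.png

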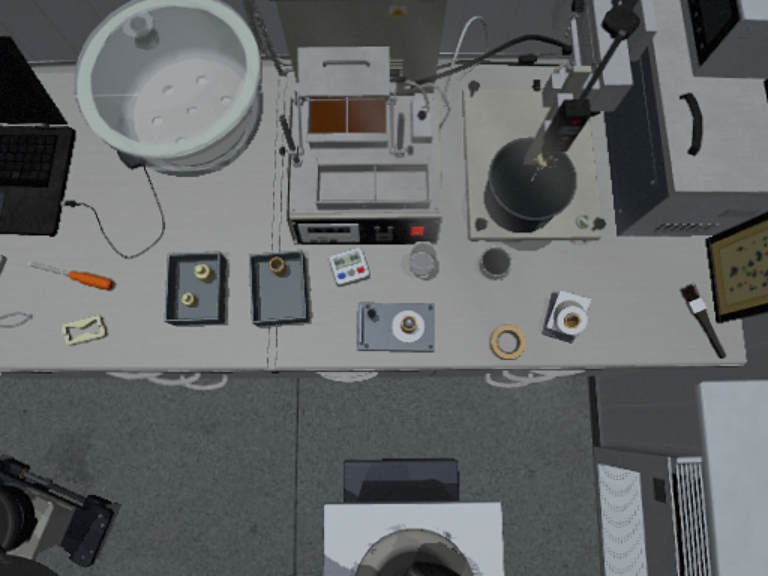

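View pics/side0.png

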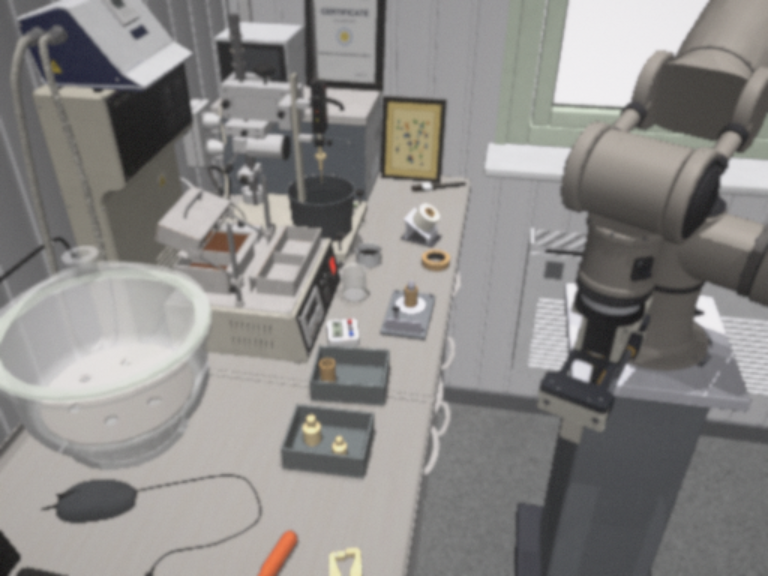

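The top view shows, at 1.5x, the spent core on the spindle at (408,323), the core bin at (278,287) with its core at (278,265), and the roll on its stand at (570,320). The weight bin is at (195,287). In the side view, also at 1.5x, the core is at (411,296), the roll at (427,217), and the core bin at (350,375). Next I'll zoom in on these.

```bash
cat > h.py <<'E'
import numpy as np,cv2
from workcell import grab_frame,camera_params,manip
P={n:camera_params(n) for n in("side","top")}
def ray(n,u,v):
    p=P[n];q=cv2.undistortPoints(np.float64([[[u,v]]]),p["camera_matrix"],p["dist"]).ravel()
    T=p["camera_from_world"];R=T[:3,:3];return -R.T@T[:3,3],R.T@np.r_[q,1]
def plane(n,u,v,z):
    o,d=ray(n,u,v);return o+d*(z-o[2])/d[2]
def tri(t,s):
    (a,d),(b,e)=ray("top",*t),ray("side",*s)
    k=np.linalg.lstsq(np.c_[d,-e],b-a,rcond=None)[0]
    p,q=a+k[0]*d,b+k[1]*e;return (p+q)/2,np.linalg.norm(p-q)*1e3
def proj(n,X):
    p=P[n];T=p["camera_from_world"]
    return cv2.projectPoints(np.float64([X]),cv2.Rodrigues(T[:3,:3])[0],T[:3,3],p["camera_matrix"],p["dist"])[0].ravel()
def montage(tiles,out,w=44,f=6):
    im={n:grab_frame(n) for n in set(t[0] for t in tiles)};r=[]
    for n,u,v in tiles:
        c=cv2.resize(im[n][v:v+w,u:u+w,::-1],None,fx=f,fy=f,interpolation=cv2.INTER_CUBIC)
        for k in range(0,w,10):
            cv2.putText(c,str(u+k),(k*f,8),0,.3,(0,255,255));cv2.putText(c,str(v+k),(0,k*f+8),0,.3,(0,255,0))
            cv2.line(c,(k*f,0),(k*f,4),(0,0,255));cv2.line(c,(0,k*f),(4,k*f),(0,0,255))
        r.append(c)
    h=len(r)//2;cv2.imwrite(out,np.vstack([np.hstack(r[:h]),np.hstack(r[h:])]));return im
E
python3 - <<'E'
from h import *
im=montage([("top",250,195),("top",358,192),("top",164,165),("side",252,185),("side",262,128),("side",208,228)],"pics/m1.png")
for n in im: cv2.imwrite(f"pics/raw_{n}.png",im[n][...,::-1])
E
```

```text
(no output)
```

View pics/m1.png

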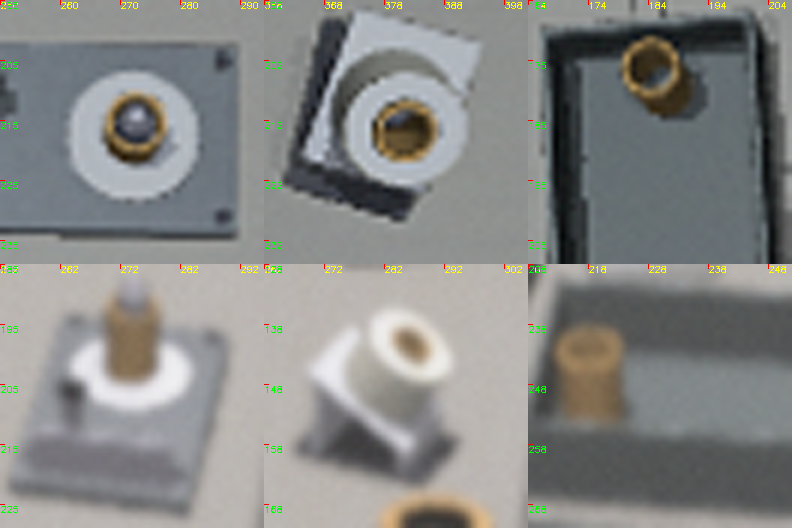

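The close-ups show the following:
- **Top, core ring:** near (272,215), with the white disc near (272,217).
- **Top, roll face:** near (381,213). The stand's upper plate edge runs from about (373,193) to (394,199).
- **Side, disc:** near (273,203).
- **Side, roll face:** near (286,141).

I'll refine these with masks.

```bash
python3 - <<'E'
from h import *
im={n:cv2.imread(f"pics/raw_{n}.png")[...,::-1] for n in("side","top")}
def ell(n,box,thr,brown=False,name=""):
    u,v,U,V=box;F=4
    c=cv2.resize(im[n][v:V,u:U],None,fx=F,fy=F,interpolation=cv2.INTER_CUBIC).astype(int)
    m=((c[...,0]-c[...,2])>thr) if brown else (c.min(2)>thr)
    cs,_=cv2.findContours(m.astype(np.uint8),0,2);k=max(cs,key=cv2.contourArea)
    h=cv2.convexHull(k);(x,y),ax,an=cv2.fitEllipse(h);b=np.array(cv2.boundingRect(h))/F
    q=np.array([(x+.5)/F-.5+u,(y+.5)/F-.5+v]);print(name,n,q.round(2),"axes",np.round(np.array(ax)/F,1),round(an),"box",b+[u,v,0,0]);return q
for t in (150,165): dt=ell("top",(258,203,288,232),t,name="disc")
for t in (175,195): ds=ell("side",(260,192,292,214),t,name="disc")
print("disc tri",tri(dt,ds),plane("top",*dt,.015),plane("side",*ds,.015))
for t in (150,165): rt=ell("top",(368,198,396,226),t,name="roll")
for t in (200,215): rs=ell("side",(275,132,300,152),t,name="roll")
ct=ell("top",(258,203,288,232),40,True,"core");cs=ell("side",(268,185,284,208),25,True,"core")
it=ell("top",(368,198,396,226),30,True,"rollcore");i_s=ell("side",(275,132,300,152),20,True,"rollcore")
print("roll",tri(rt,rs),"inner",tri(it,i_s))
ot=ell("top",(172,166,200,190),40,True,"old");os=ell("side",(208,236,230,262),25,True,"old")
for (n,u,v) in (("top",373,193.3),("top",394,199)): print(plane(n,u,v,.08))
for uv in ((167,169),(203,167),(166,217),(204,216)): print("bin rim",plane("top",*uv,.045).round(3))
E
```

```text
disc top [271.68 217.22] axes [21.2 21.7] 98 box [261.5  207.    21.25  21.25]
disc top [271.69 217.23] axes [20.7 21.1] 103 box [261.75 207.25  20.75  20.75]
disc side [273.46 202.52] axes [13.1 20.8] 93 box [263.5  197.5   21.    12.25]
disc side [273.43 202.52] axes [12.  19.7] 93 box [264.   198.25  19.75  11.  ]
disc tri (array([0.4672232 , 0.003198  , 0.01087791]), np.float64(2.16466785534867)) [0.46767148 0.00338166 0.015     ] [0.4654194  0.00909595 0.015     ]
roll top [381.42 213.09] axes [18.7 20.7] 82 box [371.75 204.    20.25  19.  ]
roll top [381.25 213.02] axes [18.2 20. ] 75 box [372.   204.25  19.5   18.5 ]
roll side [285.77 140.96] axes [ 9.2 15.6] 124 box [279.5 135.5  14.   11.5]
roll side [284.64 140.47] axes [ 7.9 11.6] 130 box [280.   136.25   6.5    9.5 ]
core top [272.13 215.31] axes [10.  10.9] 17 box [267.5  210.25  10.25  11.  ]
core side [273.5  195.33] axes [ 9.8 18.4] 3 box [269.5  190.25   9.25  14.25]
rollcore top [381.13 213.48] axes [10.2 10.8] 63 box [376.25 208.75  10.75  10.25]
rollcore side [286.28 140.84] axes [5.9 8.1] 129 box [283.   138.25   7.5    6.75]
roll (array([ 0.46881858, -0.28754276,  0.07255432]), np.float64(2.4131632799087166)) inner (array([ 0.46526594, -0.28714342,  0.07221958]), np.float64(2.2736535355809386))
old top [184.08 175.94] axes [ 9.7 10.2] 178 box [179.75 171.25   9.75  10.5 ]
old side [218.06 245.75] axes [13.1 17.4] 173 box [212.25 238.5   11.5   16.  ]
[ 0.52009642 -0.26670419  0.08      ]
[ 0.50408031 -0.32256237  0.08      ]
bin rim [0.602 0.296 0.045]
bin rim [0.607 0.195 0.045]
bin rim [0.465 0.293 0.045]
bin rim [0.468 0.189 0.045]
```

```bash
cat >> h.py <<'E'
from scipy.spatial.transform import Rotation as Ro
def go(pos,yaw=None,R=None):
    "shares (shift, turn) total from measured pose to target, in present tool axes"
    s=manip.read_state();A=Ro.from_euler('xyz',s["orientation"],degrees=True)
    B=R if R is not None else Ro.from_euler('xyz',[180,0,yaw],degrees=True)
    print("t",round(s["time_s"],2),"pos",s["tool_pos"].round(4),"rpy",s["orientation"].round(1),"w",round(s["grip_width"],4),"F",s["contact_force"].round(1),"grip",round(s["grasp_force"],1))
    print("shift shares",(A.inv().apply(np.array(pos)-s["tool_pos"])/.2).round(4),"turn shares",((A.inv()*B).as_rotvec()/2/np.pi).round(4))
E
python3 -m crank '0.6 0 0 0 0 0 -0.0193; 0.6 0 0 0 0 0 -0.0193; 0.6 0 0 0 0 0 -0.0193; 0.6 -0.0825 -0.143 0 0 0 0; 0.6 -0.0825 -0.143 0 0 0 0; 0.6 -0.0825 -0.143 0 0 0 0; 0.6 -0.0825 -0.143 0 0 0 0; 0.6 -0.0825 -0.143 0 0 0 0; 0.6 -0.0825 -0.143 0 0 0 0; 0.6 -0.0825 -0.143 0 0 0 0; 0.6 -0.0825 -0.143 0 0 0 0; 0.6 -0.0825 -0.143 0 0 0 0; 0.6 -0.0825 -0.143 0 0 0 0; 0.6 -0.0825 -0.143 0 0 0 0; 0.6 -0.0825 -0.143 0 0 0 0; 0.6 -0.0825 -0.143 0 0 0 0; 0.6 -0.0825 -0.143 0 0 0 0; 0.6 -0.0825 -0.143 0 0 0 0; 0.6 -0.0825 -0.143 0 0 0 0; 0.6 -0.0825 -0.143 0 0 0 0' 15
python3 -c "
from h import *
go([.4675,.0035,.12],180)
print(manip.read_state()['joint_pos'].round(1))
print(plane('top',272.0,214.8,.056),plane('top',381.42,213.09,.0735))"
```

```text
time_s: 1.87
tool_pos: [0.4677, 0.0028, 0.2437]
orientation: [180.0, -0.0, 180.0]
contact_force: [-0.1, 0.2, 1.3]
grip_width: 0.0552
grasp_force: 0.0
t 1.87 pos [0.4677 0.0028 0.2437] rpy [180.  -0. 180.] w 0.0552 F [-0.1  0.2  1.3] grip 0.0
shift shares [0.0011 0.0031 0.6183] turn shares [ 0. -0. -0.]
[ -9.1  13.6  95.8   0.   70.6 -99. ]
[0.46785546 0.00421994 0.056     ] [ 0.46724667 -0.2876337   0.0735    ]
```

```bash
python3 -m crank '0.6 0 0.005 0.12 0 0 0; 0.6 0 0 0.12 0 0 0; 0.6 0 0 0.12 0 0 0; 0.6 0 0 0.12 0 0 0; 0.6 0 0 0.12 0 0 0; 0.6 0 0 0.12 0 0 0; 0.6 0 0 0.12 0 0 0; 0.6 0 0 0.065 0 0 0; 0.6 0 0 0.065 0 0 0; 0.6 0 0 0 0 0 0; 0.1 0 0 0 0 0 0; 0.1 0 0 0 0 0 0; 0.1 0 0 0 0 0 0; 0.1 0 0 0 0 0 0; 0.1 0 0 0 0 0 0; 0.1 0 0 0 0 0 0; 0.1 0 0 0 0 0 0' 10
```

```text
time_s: 3.28
tool_pos: [0.4678, 0.0054, 0.0504]
orientation: [-180.0, 0.1, -180.0]
contact_force: [-0.5, 0.3, 6.7]
grip_width: 0.0281
grasp_force: 10.0
```

```bash
python3 -m crank '0.1 0 0 -0.06 0 0 0; 0.1 0 0 -0.1 0 0 0; 0.1 0 0 -0.13 0 0 0; 0.1 0 0 -0.13 0 0 0; 0.1 0 0 -0.13 0 0 0; 0.1 -0.02 0.12 0 0 0 0; 0.1 -0.0235 0.152 0 0 0 0; 0.1 -0.0235 0.152 0 0 0 0; 0.1 -0.0235 0.152 0 0 0 0; 0.1 -0.0235 0.152 0 0 0 0; 0.1 -0.0235 0.152 0 0 0 0; 0.1 -0.0235 0.152 0 0 0 0; 0.1 -0.0235 0.152 0 0 0 0; 0.1 0 0 0 0 0 0; 0.1 0 0 0 0 0 0'
python3 - <<'E'
from h import *
go([.505,.242,.045],180)
montage([("top",150,160),("top",250,195),("side",205,200),("side",252,185)],"pics/m2.png",60,5)
E
```

```text
time_s: 4.53
tool_pos: [0.5037, 0.2434, 0.1592]
orientation: [-180.0, -0.0, -179.8]
contact_force: [-0.8, -0.1, 0.9]
grip_width: 0.0279
grasp_force: 10.0
t 4.53 pos [0.5037 0.2434 0.1592] rpy [-180.    -0.  -179.8] w 0.0279 F [-0.8 -0.1  0.9] grip 10.0
shift shares [-0.0068 -0.007   0.5711] turn shares [-0.     -0.0001  0.0005]
```

View pics/m2.png

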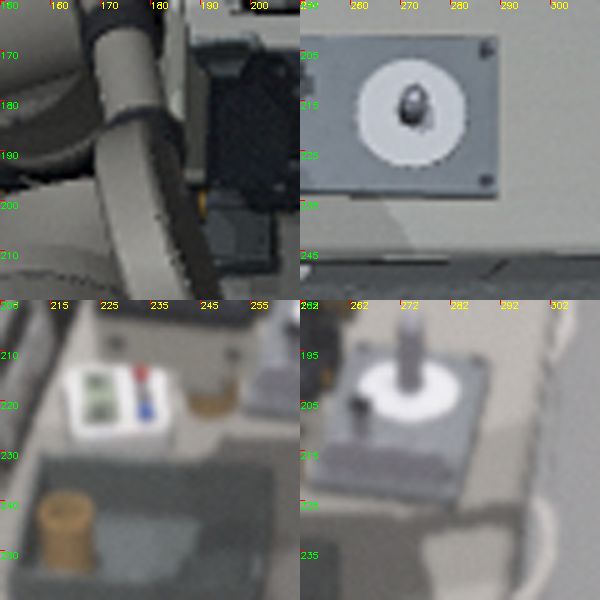

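The top view shows the bare spindle at (272,213) in the middle of the disc. In the side view the core hangs from the gripper, its lower end near (246,219), and the old core is still in the bin at (217,246). I'll lower and release.

```bash
python3 -m crank '0.1 0 -0.007 0.1 0 0 0; 0.1 0 0 0.12 0 0 0; 0.1 0 0 0.12 0 0 0; 0.1 0 0 0.1 0 0 0; 0.1 0 0 0.08 0 0 0; 0.1 0 0 0.055 0 0 0; 0.1 0 0 0 0 0 0; 0.1 0 0 0 0 0 0; 0.4 0 0 0 0 0 0; 0.4 0 0 0 0 0 0; 0.4 0 0 0 0 0 0; 0.4 0 0 0 0 0 0; 0.4 0 0 -0.05 0 0 0; 0.4 0 0 -0.1 0 0 0; 0.4 0 0 -0.13 0 0 0; 0.4 0 0 -0.15 0 0 0; 0.4 0 0 -0.15 0 0 0'
python3 - <<'E'
from h import *
R=Ro.from_euler('z',-15.5,degrees=True)*Ro.from_euler('y',-30,degrees=True)*Ro.from_euler('xyz',[180,0,180],degrees=True)
a=-R.apply([0,0,1]);print("axis",a,"tool y",R.apply([0,1,0]),R.as_euler('xyz',degrees=True))
c=np.array([.4672,-.2876,.0735])
go(c-.012*a+.11*a,R=R); go(c-.012*a+.11*a,165)
print(manip.read_state()['joint_pos'].round(1))
im=grab_frame("side");cv2.imwrite("pics/s3.png",cv2.resize(im[220:280,195:275,::-1],None,fx=6,fy=6,interpolation=cv2.INTER_CUBIC))
E
```

```text
time_s: 6.05
tool_pos: [0.5039, 0.2408, 0.1627]
orientation: [180.0, -0.0, -180.0]
contact_force: [0.6, 0.7, 0.2]
grip_width: 0.0366
grasp_force: 0.0
axis [-0.48181523  0.13361919  0.8660254 ] tool y [2.67238376e-01 9.63630453e-01 1.52655666e-16] [180.   30.  164.5]
t 6.05 pos [0.5039 0.2408 0.1627] rpy [ 180.   -0. -180.] w 0.0366 F [0.6 0.7 0.2] grip 0.0
shift shares [ 0.4197 -2.5767  0.0215] turn shares [ 0.0113 -0.0828  0.0421]
t 6.05 pos [0.5039 0.2408 0.1627] rpy [ 180.   -0. -180.] w 0.0366 F [0.6 0.7 0.2] grip 0.0
shift shares [ 0.4197 -2.5767  0.0215] turn shares [ 0.     -0.      0.0417]
[ 17.7  27.4  88.7   0.   63.9 -72.3]
```

View pics/s3.png

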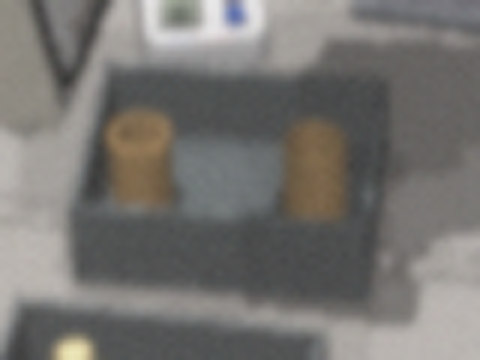

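The side view shows both cores standing upright in the bin, at roughly (218,245) for the old one and (247,248) for the spent one. Next is the stand.

```bash
python3 -m crank '0.4 0 0 -0.15 0 0 0; 0.4 0.01 -0.06 -0.05 0 0 0; 1 0.0262 -0.161 0 0 0 0; 1 0.0262 -0.161 0 0 0 0; 1 0.0262 -0.161 0 0 0 0; 1 0.0262 -0.161 0 0 0 0; 1 0.0262 -0.161 0 0 0 0; 1 0.0262 -0.161 0 0 0 0; 1 0.0262 -0.161 0 0 0 0; 1 0.0262 -0.161 0 0 0 0; 1 0.0262 -0.161 0 0 0 0; 1 0.0262 -0.161 0 0 0 0; 1 0.0262 -0.161 0 0 0 0; 1 0.0262 -0.161 0 0 0 0; 1 0.0262 -0.161 0 0 0 0; 1 0.0262 -0.161 0 0 0 0; 1 0.0262 -0.161 0 0 0 0; 1 0.01 -0.08 0 0 0 0'
python3 -m crank '1 0 0 0 0.00226 -0.01656 0.00842; 1 0 0 0 0.00226 -0.01656 0.00842; 1 0 0 0 0.00226 -0.01656 0.00842; 1 0 0 0 0.00226 -0.01656 0.00842; 1 0 0 0 0.00226 -0.01656 0.00842; 1 0 0 0 0 0 0; 1 0 0 0 0 0 0'
python3 - <<'E'
from h import *
R=Ro.from_euler('z',-15.5,degrees=True)*Ro.from_euler('y',-30,degrees=True)*Ro.from_euler('xyz',[180,0,180],degrees=True)
a=-R.apply([0,0,1]);c=np.array([.4672,-.2876,.0735])
go(c-.012*a,R=R)
print(manip.read_state()['joint_pos'].round(1))
montage([("top",350,170),("side",250,100)],"pics/m4.png",66,6)
E
```

```text
time_s: 7.6
tool_pos: [0.42, -0.2737, 0.2007]
orientation: [-179.9, 0.0, 179.9]
contact_force: [-0.4, -1.8, 0.5]
grip_width: 0.0921
grasp_force: 0.0
time_s: 8.18
tool_pos: [0.4202, -0.2699, 0.2004]
orientation: [-180.0, 29.7, 164.5]
contact_force: [0.3, -1.1, 0.3]
grip_width: 0.0919
grasp_force: 0.0
t 8.18 pos [ 0.4202 -0.2699  0.2004] rpy [-180.    29.7  164.5] w 0.0919 F [ 0.3 -1.1  0.3] grip 0.0
shift shares [ 0.0969 -0.0223  0.735 ] turn shares [-0.     -0.0008  0.0001]
[ -52.     8.3  118.    32.4   33.4 -150.7]
```

View pics/m4.png

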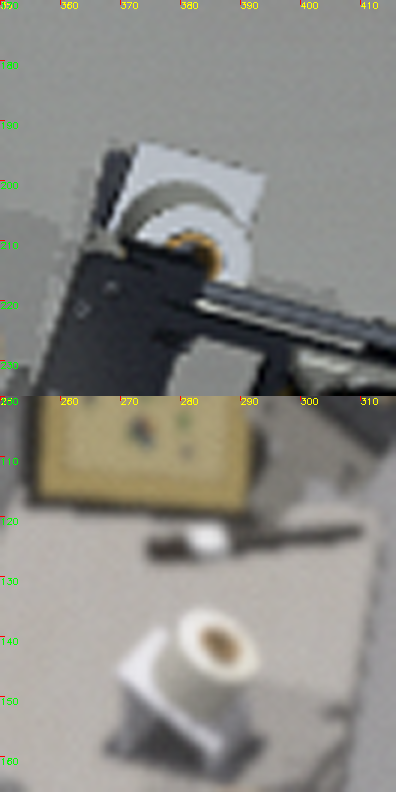

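The top view shows the gripper parallel to the plate edge, and the roll face is still near (381,212). I'll align and descend along the axis.

```bash
python3 -m crank '1 0.048 -0.011 0 0 -0.0008 0; 1 0.049 -0.011 0 0 0 0; 1 0 0 0.1 0 0 0; 1 0 0 0.1 0 0 0; 1 0 0 0.1 0 0 0; 1 0 0 0.1 0 0 0; 1 0 0 0.1 0 0 0; 1 0 0 0.08 0 0 0; 1 0 0 0.06 0 0 0; 1 0 0 0.05 0 0 0; 1 0 0 0.045 0 0 0; 1 0 0 0 0 0 0; 1 0 0 0 0 0 0'
python3 - <<'E'
from h import *
R=Ro.from_euler('z',-15.5,degrees=True)*Ro.from_euler('y',-30,degrees=True)*Ro.from_euler('xyz',[180,0,180],degrees=True)
a=-R.apply([0,0,1]);c=np.array([.4672,-.2876,.0735])
go(c-.012*a,R=R)
montage([("top",355,180),("side",255,110)],"pics/m5.png",60,6)
E
```

```text
time_s: 9.37
tool_pos: [0.4796, -0.2902, 0.0696]
orientation: [180.0, 29.6, 164.5]
contact_force: [0.3, -0.6, -0.5]
grip_width: 0.0918
grasp_force: 0.0
t 9.37 pos [ 0.4796 -0.2902  0.0696] rpy [180.   29.6 164.5] w 0.0918 F [ 0.3 -0.6 -0.5] grip 0.0
shift shares [ 0.0447 -0.004   0.0117] turn shares [ 0.0001 -0.0012  0.0001]
```

View pics/m5.png

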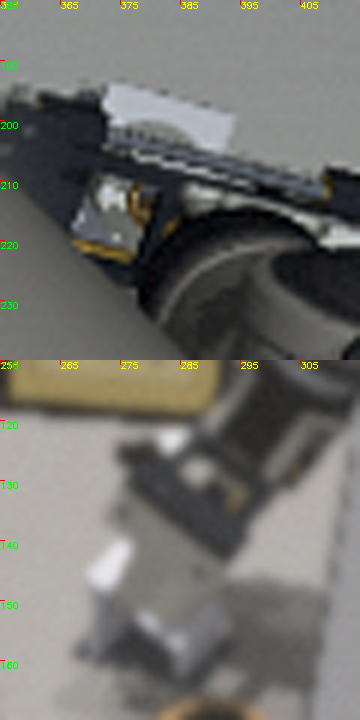

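In both views the gripper straddles the roll without touching it. The measured TCP is 9 mm too far up-slope, so I'll correct that and then close.

```bash
python3 -m crank '1 0.02 -0.002 0.006 0 -0.0006 0; 1 0.0245 -0.002 0.006 0 -0.0006 0; 1 0 0 0 0 0 0; 1 0 0 0 0 0 0; 0.3 0 0 0 0 0 0; 0.3 0 0 0 0 0 0; 0.3 0 0 0 0 0 0; 0.3 0 0 0 0 0 0; 0.3 0 0 0 0 0 0; 0.3 0 0 0 0 0 0; 0.3 0 0 0 0 0 0; 0.3 0 0 0 0 0 0' 25
python3 - <<'E'
from h import *
R=Ro.from_euler('z',-15.5,degrees=True)*Ro.from_euler('y',-30,degrees=True)*Ro.from_euler('xyz',[180,0,180],degrees=True)
a=-R.apply([0,0,1]);c=np.array([.4672,-.2876,.0735])
go(c-.012*a,R=R)
E
```

```text
time_s: 10.47
tool_pos: [0.4759, -0.2898, 0.0686]
orientation: [179.9, 29.4, 164.3]
contact_force: [-0.2, 0.9, 0.9]
grip_width: 0.0543
grasp_force: 25.0
t 10.47 pos [ 0.4759 -0.2898  0.0686] rpy [179.9  29.4 164.3] w 0.0543 F [-0.2  0.9  0.9] grip 25.0
shift shares [ 0.0262 -0.0012  0.0167] turn shares [-0.     -0.0018 -0.0005]
```

```bash
python3 -m crank '0.3 0 0 -0.04 0 0 0; 0.3 0 0 -0.06 0 0 0; 0.3 0 0 -0.08 0 0 0; 0.3 0 0 -0.1 0 0 0; 0.3 0 0 -0.1 0 0 0; 0.3 0 0 -0.1 0 0 0; 0.3 0 0 -0.1 0 0 0; 0.3 0 0 -0.1 0 0 0; 0.3 0 0 0 0 0 0; 0.3 0 0 0 0 0 0'
python3 - <<'E'
from h import *
go([.4675,.0035,.2],90)
print(manip.read_state()['joint_pos'].round(1))
montage([("top",355,180),("side",245,90)],"pics/m6.png",60,6)
E
```

```text
time_s: 11.3
tool_pos: [0.4117, -0.2724, 0.1878]
orientation: [-180.0, 29.5, 164.3]
contact_force: [0.1, -0.1, -2.3]
grip_width: 0.0547
grasp_force: 25.0
t 11.3 pos [ 0.4117 -0.2724  0.1878] rpy [-180.    29.5  164.3] w 0.0547 F [ 0.1 -0.1 -2.3] grip 25.0
shift shares [ 0.0606  1.4035 -0.1046] turn shares [0.053  0.07   0.2016]
[ -53.2    9.   119.5   34.4   32.  -153.9]
```

View pics/m6.png

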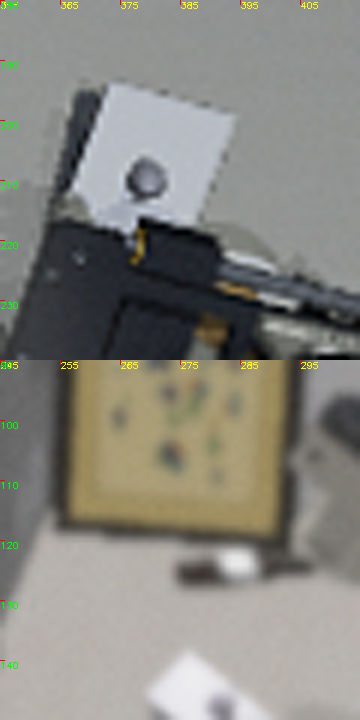

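The roll is in the gripper and clear of the stand: the bare pin is visible at top (378,209). I'll turn it upright, carry it over, and yaw so the fingers close along world x.

```bash
python3 -m crank '0.3 0 0 0 0 0.0164 0; 0.3 0 0 0 0 0.0164 0; 0.3 0 0 0 0 0.0164 0; 0.3 0 0 0 0 0.0164 0; 0.3 0 0 0 0 0.0163 0; 0.3 0 0 0 0 0 0; 0.3 0 0 0 0 0 0.0188; 0.3 0 0 0 0 0 0.0188; 0.3 0 0 0 0 0 0.0188; 0.3 0 0 0 0 0 0.0188; 0.3 0 0 0 0 0 0.0188; 0.3 0 0 0 0 0 0.0188; 0.3 0 0 0 0 0 0.0188; 0.3 0 0 0 0 0 0.0188; 0.3 0 0 0 0 0 0.0188; 0.3 0 0 0 0 0 0.0188; 0.3 0 0 0 0 0 0.0188; 0.3 0 0 0 0 0 0'
python3 -c "
from h import *
go([.4675,.0035,.19],90)
print(manip.read_state()['joint_pos'].round(1))"
```

```text
time_s: 12.9
tool_pos: [0.4121, -0.2707, 0.1857]
orientation: [178.8, -0.0, 89.8]
contact_force: [0.0, 0.5, -1.8]
grip_width: 0.0539
grasp_force: 25.0
t 12.9 pos [ 0.4121 -0.2707  0.1857] rpy [178.8  -0.   89.8] w 0.0539 F [ 0.   0.5 -1.8] grip 25.0
shift shares [ 1.3717  0.2732 -0.0151] turn shares [ 0.0034 -0.     -0.0005]
[-42.7  19.   98.1   1.   62.  -43. ]
```

```bash
python3 -m crank '0.3 0.06 0.012 0 0.0034 0 0; 0.3 0.131 0.0261 0 0 0 0; 0.3 0.131 0.0261 0 0 0 0; 0.3 0.131 0.0261 0 0 0 0; 0.3 0.131 0.0261 0 0 0 0; 0.3 0.131 0.0261 0 0 0 0; 0.3 0.131 0.0261 0 0 0 0; 0.3 0.131 0.0261 0 0 0 0; 0.3 0.131 0.0261 0 0 0 0; 0.3 0.131 0.0261 0 0 0 0; 0.3 0.131 0.0261 0 0 0 0; 0.3 0 0 0 0 0 0; 0.3 0 0 0 0 0 0; 0.3 0 0 0 0 0 0'
python3 - <<'E'
from h import *
go([.4675,.0035,.19],90)
im=montage([("top",240,180),("side",240,115)],"pics/m7.png",80,4)
cv2.imwrite("pics/x.png",cv2.resize(im["side"][120:220,235:315,::-1],None,fx=6,fy=6,interpolation=cv2.INTER_CUBIC))
cv2.imwrite("pics/raw_s7.png",im["side"][...,::-1])
cv2.imwrite("pics/raw_t7.png",im["top"][...,::-1])
E
```

```text
time_s: 14.07
tool_pos: [0.4664, 0.0026, 0.186]
orientation: [-179.9, 0.1, 90.2]
contact_force: [0.7, -1.0, -1.7]
grip_width: 0.0542
grasp_force: 25.0
t 14.07 pos [0.4664 0.0026 0.186 ] rpy [-1.799e+02  1.000e-01  9.020e+01] w 0.0542 F [ 0.7 -1.  -1.7] grip 25.0
shift shares [ 0.0042  0.0056 -0.0199] turn shares [-0.0002  0.0001  0.0006]
```

View pics/x.png

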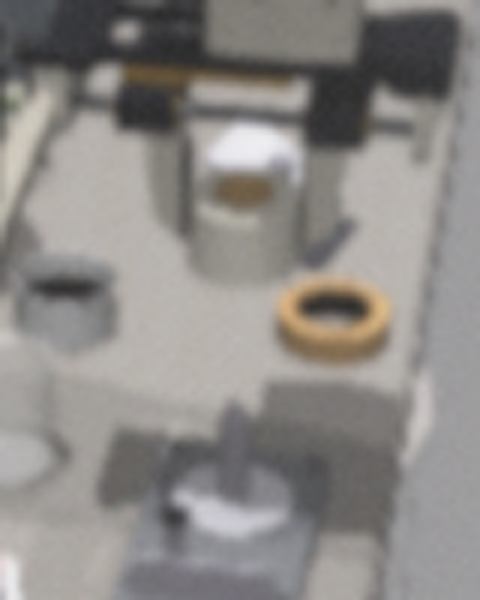

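The side view shows the roll upright in the fingers, with its bore at crop (245,188), the bottom arc at y≈284, and the spindle tip at (236,405). Now I'll compute the roll's offset from the spindle within this one view.

```bash
python3 - <<'E'
from h import *
for z in (.190,.1947,.199): print("roll paper top",z,plane("side",275.4,150.8,z).round(4),"bore top",plane("side",235+245/6-.42,120+188/6-.42,z+.003).round(4))
print("disc side",plane("side",273.45,202.52,.015))
print("tip side",plane("side",235+236/6-.42,120+405/6-.42,.073),"tip top", plane("top",272.1,213.2,.073))
im=cv2.imread("pics/raw_s7.png")[...,::-1].astype(int)[120:175,255:300]
# brown bore mask
m=((im[...,0]-im[...,2])>30);m[:17]=0;m[40:]=0
ys,xs=np.nonzero(m);print("brown",xs.mean()+255,ys.mean()+120,xs.min()+255,xs.max()+255,ys.min()+120,ys.max()+120,len(xs))
# bottom arc per column: gradient
g=im.sum(2)
for r in (155,158,161,163,165,166,167,168,169): print(r,g[r-120,8:40])
E
```

```text
roll paper top 0.19 [ 0.4661 -0.0021  0.19  ] bore top [0.4653 0.0039 0.193 ]
roll paper top 0.1947 [0.4651 0.0062 0.1947] bore top [0.4643 0.0122 0.1977]
roll paper top 0.199 [0.4641 0.0138 0.199 ] bore top [0.4634 0.0197 0.202 ]
disc side [0.46534765 0.00909854 0.015     ]
tip side [0.46532667 0.01051868 0.073     ] tip top [0.46937101 0.00464328 0.073     ]
brown 275.12 151.44 272 278 150 153 25
155 [379 345 281 284 371 457 501 508 509 489 452 419 414 415 413 392 384 382
 384 379 370 333 305 349 382 388 392 385 402 465 501 520]
158 [443 374 295 304 339 389 402 415 432 448 459 462 463 469 453 430 416 404
 391 380 352 310 311 346 383 372 367 346 306 322 386 461]
161 [533 519 484 420 387 390 406 429 426 442 445 445 447 444 443 430 412 402
 385 376 348 325 307 309 297 293 292 327 407 478 523 544]
163 [542 535 505 435 400 398 415 426 435 435 441 445 447 444 442 434 413 404
 398 374 369 350 326 295 291 306 369 447 504 538 543 536]
165 [537 537 524 493 458 433 420 433 435 439 446 449 445 445 449 440 423 415
 405 404 430 470 473 462 452 469 491 516 538 534 527 541]
166 [542 545 534 519 506 472 459 453 447 452 455 454 456 458 446 448 436 445
 449 450 482 510 513 516 504 501 504 511 524 519 511 527]
167 [538 540 539 537 523 507 503 486 485 472 478 473 482 480 477 472 474 490
 496 491 497 514 506 497 474 456 440 452 460 456 470 501]
168 [546 544 540 540 534 532 521 524 515 516 502 514 509 513 509 511 509 525
 524 526 506 499 450 402 368 342 325 330 343 351 369 412]
169 [541 542 539 536 535 539 529 531 528 533 526 531 534 534 529 533 534 539
 536 530 507 438 350 288 255 214 207 211 222 227 242 282]
```

```bash
python3 -m crank '0.3 -0.0125 0.004 0.06 0 0 0; 0.3 0 0 0.08 0 0 0; 0.3 0 0 0.08 0 0 0; 0.3 0 0 0.07 0 0 0; 0.3 0 0 0.05 0 0 0; 0.3 0 0 0.02 0 0 0; 0.3 0 0 0 0 0 0; 0.3 0 0 0 0 0 0'; python3 -m crank '0.3 0 0 0.025 0 0 0; 0.3 0 0 0.025 0 0 0;0.3 0 0 0.025 0 0 0; 0.3 0 0 0 0 0 0; 0.3 0 0 0 0 0 0'
```

```text
time_s: 14.83
tool_pos: [0.4676, -0.0004, 0.1149]
orientation: [-180.0, 0.1, 90.0]
contact_force: [-0.2, -0.5, -0.8]
grip_width: 0.0544
grasp_force: 25.0
time_s: 15.25
tool_pos: [0.4672, 0.0002, 0.0993]
orientation: [-179.9, 0.1, 90.0]
contact_force: [-0.0, 0.2, -2.0]
grip_width: 0.0544
grasp_force: 25.0
```

```bash
python3 - <<'E'
from h import *
im=grab_frame("side").astype(int);print(manip.read_state()["tool_pos"],manip.read_state()["contact_force"],manip.read_state()["ft_torque"])
# bottom arc & edges of the roll
for r in range(168,200,2): print(r,im[r,260:290].sum(1))
E
```

```text
[4.67413187e-01 1.68841932e-04 9.95890115e-02] [ 0.32397399 -0.47045342 -1.64171717] [-0.08713906  0.01836839  0.04202032]
168 [246 231 242 265 297 340 419 493 526 525 522 531 522 519 524 520 509 496
 489 489 477 460 432 375 255 173 157 153 147 151]
170 [383 369 374 359 328 296 379 487 535 544 539 540 537 541 543 550 547 552
 549 541 530 531 517 445 318 226 206 201 205 187]
172 [409 384 388 364 319 278 372 483 519 520 495 476 483 465 467 475 487 497
 505 511 493 468 488 464 374 343 353 355 340 342]
174 [413 393 383 366 307 267 346 423 429 412 390 363 343 331 337 333 343 355
 381 403 400 369 351 355 330 368 386 389 387 385]
176 [412 392 382 366 316 278 332 373 373 360 314 274 272 286 282 282 276 273
 292 340 375 376 342 306 301 348 381 390 393 382]
178 [415 393 389 369 318 288 338 374 381 365 322 300 286 291 296 293 299 300
 310 356 375 376 357 317 316 355 390 388 383 364]
180 [446 407 387 366 311 280 340 415 477 516 509 461 431 416 386 359 362 366
 383 384 389 383 356 307 324 361 387 393 389 382]
182 [517 474 425 375 306 279 327 389 435 483 506 518 513 509 480 442 425 415
 415 405 40
[... 354 characters left out ...]
459 452 450 434
 416 409 390 374 361 345 364 364 371 361 363 357]
190 [489 488 484 494 491 474 457 438 436 430 447 444 448 450 446 450 448 441
 426 399 378 355 345 342 346 351 350 357 360 362]
192 [474 475 472 475 478 473 463 454 458 455 449 418 393 384 397 394 378 371
 361 334 323 309 305 314 315 310 317 313 326 328]
194 [373 374 344 305 291 295 322 345 343 344 353 318 309 318 327 314 287 290
 290 300 295 297 300 301 305 302 298 296 305 306]
196 [369 308 268 264 259 260 261 266 281 290 284 275 291 316 316 302 282 281
 278 274 274 273 265 271 270 265 250 241 263 280]
198 [401 307 268 261 258 282 316 346 365 374 357 321 307 317 311 311 330 361
 363 347 313 287 271 254 265 257 244 240 245 262]
```

```bash
python3 -m crank '0.3 0 0 0.02 0 0 0; 0.3 0 0 0.02 0 0 0; 0.3 0 0 0 0 0 0; 0.3 0 0 0 0 0 0'; python3 -m crank '0.3 0 0 0.02 0 0 0; 0.3 0 0 0 0 0 0; 0.3 0 0 0 0 0 0'; python3 -c "
from h import *
print(manip.read_state()['ft_torque'])"
```

```text
time_s: 15.63
tool_pos: [0.4672, 0.0001, 0.0913]
orientation: [-179.9, 0.1, 90.0]
contact_force: [0.6, 0.2, -1.7]
grip_width: 0.0543
grasp_force: 25.0
time_s: 15.88
tool_pos: [0.4673, 0.0001, 0.0874]
orientation: [-179.9, 0.1, 90.0]
contact_force: [0.1, -0.0, -1.8]
grip_width: 0.0544
grasp_force: 25.0
[-0.0790821   0.0289156   0.00602511]
```

```bash
python3 -m crank '0.3 0 0 0.02 0 0 0; 0.3 0 0 0.02 0 0 0; 0.3 0 0 0 0 0 0; 0.3 0 0 0 0 0 0';  python3 -m crank '0.3 0 0 0.02 0 0 0; 0.3 0 0 0.02 0 0 0; 0.3 0 0 0 0 0 0; 0.3 0 0 0 0 0 0'; python3 -c "
from h import *
print(manip.read_state()['ft_torque'])"
```

```text
time_s: 16.22
tool_pos: [0.4672, 0.0001, 0.0793]
orientation: [-179.9, 0.1, 90.0]
contact_force: [-0.5, 0.3, -0.6]
grip_width: 0.0537
grasp_force: 25.0
time_s: 16.55
tool_pos: [0.4672, 0.0001, 0.0713]
orientation: [-179.9, 0.1, 90.0]
contact_force: [1.3, 0.4, -1.6]
grip_width: 0.0547
grasp_force: 25.0
[-0.1363551   0.0634743  -0.00080755]
```

```bash
python3 -m crank '0.3 0 0 0.02 0 0 0; 0.3 0 0 0.02 0 0 0; 0.3 0 0 0.02 0 0 0; 0.3 0 0 0.02 0 0 0; 0.3 0 0 0.02 0 0 0; 0.3 0 0 0 0 0 0; 0.3 0 0 0 0 0 0'; python3 -m crank '0.3 0 0 0.01 0 0 0; 0.3 0 0 0 0 0 0; 0.3 0 0 0 0 0 0'; python3 -m crank '0.3 0 0 0.01 0 0 0; 0.3 0 0 0 0 0 0; 0.3 0 0 0 0 0 0'
```

```text
time_s: 17.13
tool_pos: [0.4672, 0.0001, 0.0513]
orientation: [-179.9, 0.1, 90.0]
contact_force: [-0.2, -0.3, -1.4]
grip_width: 0.0538
grasp_force: 25.0
time_s: 17.38
tool_pos: [0.4674, 0.0, 0.0497]
orientation: [-179.9, 0.1, 90.0]
contact_force: [0.5, -0.2, -0.3]
grip_width: 0.0545
grasp_force: 25.0
time_s: 17.63
tool_pos: [0.4673, 0.0001, 0.0476]
orientation: [-179.9, 0.1, 90.0]
contact_force: [0.2, 1.3, -1.9]
grip_width: 0.0541
grasp_force: 25.0
```

```bash
for i in 1; do python3 -m crank '0.3 0 0 0.007 0 0 0; 0.3 0 0 0 0 0 0; 0.3 0 0 0 0 0 0'; done | grep -E "tool_pos|contact"; python3 -m crank '0.3 0 0 0.007 0 0 0; 0.3 0 0 0 0 0 0; 0.3 0 0 0 0 0 0' | grep -E "tool_pos|contact"; python3 -m crank '0.3 0 0 0.007 0 0 0; 0.3 0 0 0 0 0 0; 0.3 0 0 0 0 0 0' | grep -E "tool_pos|contact"
```

```text
tool_pos: [0.4673, 0.0001, 0.0462]
contact_force: [0.6, 0.3, -1.5]
tool_pos: [0.4673, 0.0001, 0.0448]
contact_force: [0.8, -0.1, -2.0]
tool_pos: [0.4673, 0.0, 0.0434]
contact_force: [-0.1, 0.3, -1.6]
```

```bash
python3 -m crank '0.3 0 0 0.005 0 0 0; 0.3 0 0 0 0 0 0; 0.3 0 0 0 0 0 0' | grep -E "tool_pos|contact"; python3 -m crank '0.3 0 0 0.005 0 0 0; 0.3 0 0 0 0 0 0; 0.3 0 0 0 0 0 0' | grep -E "tool_pos|contact"; python3 -m crank '0.3 0 0 0.005 0 0 0; 0.3 0 0 0 0 0 0; 0.3 0 0 0 0 0 0' | grep -E "tool_pos|contact"
```

```text
tool_pos: [0.4675, -0.0, 0.0426]
contact_force: [-1.1, -0.4, 1.4]
tool_pos: [0.4674, -0.0002, 0.0423]
contact_force: [-3.3, -2.0, 11.4]
tool_pos: [0.4672, -0.0002, 0.0418]
contact_force: [-5.7, -1.4, 17.9]
```

Contact with the disc came at TCP z 0.0425, as predicted. I'll ease off, release and retreat straight up.

```bash
python3 -m crank '0.3 0 0 -0.005 0 0 0; 0.3 0 0 0 0 0 0; 0.75 0 0 0 0 0 0; 0.75 0 0 0 0 0 0; 0.75 0 0 0 0 0 0; 0.75 0 0 0 0 0 0; 0.75 0 0 -0.05 0 0 0; 0.75 0 0 -0.08 0 0 0; 0.75 0 0 -0.1 0 0 0; 0.75 0 0 -0.12 0 0 0; 0.75 0 0 -0.12 0 0 0; 0.75 0 0 -0.12 0 0 0; 0.75 0 0 -0.12 0 0 0; 0.75 -0.15 0 0 0 0 0; 0.75 -0.15 0 0 0 0 0; 0.75 -0.15 0 0 0 0 0; 0.75 -0.15 0 0 0 0 0; 0.75 0 0 0 0 0 0; 0.75 0 0 0 0 0 0'
python3 - <<'E'
from h import *
montage([("top",240,180),("top",155,160),("side",240,165),("side",190,205)],"pics/m8.png",70,4)
E
```

```text
time_s: 20.72
tool_pos: [0.4674, -0.1209, 0.1833]
orientation: [-179.9, 0.1, 89.9]
contact_force: [-0.8, -0.4, 0.6]
grip_width: 0.0688
grasp_force: 0.0
```

View pics/m8.png

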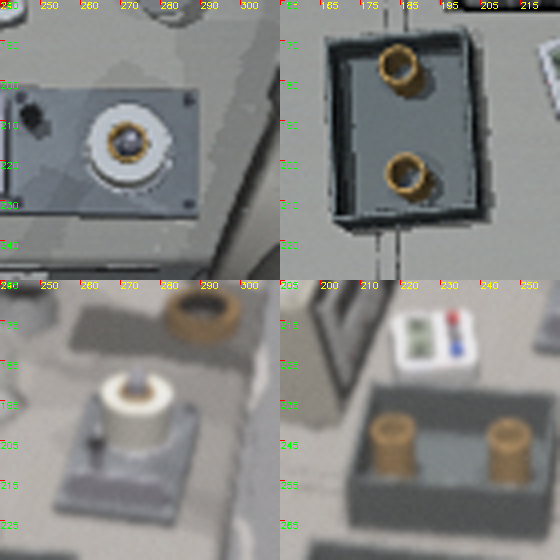

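The roll sits flat on the disc with the spindle tip showing in its bore, at top (272,215) and side (273,190). Both cores stand in the bin, at top (183,176) and (185,203). I'm handing in.

```bash
python3 -c "
from workcell import workorder
print(workorder.close_job())"
```

```text
the job is handed in; nothing more can be done
None
```

The spent core is standing in the bin beside the old one, the full roll is seated flat on the disc with the spindle through it, and I handed the job in at about 21 s; the hand-in call returned no verdict.

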